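Pack the sample cards in the transit case and bolt it shut

TASK

Clear both empty blue bins out of the grey hinged case and stand them upright in the cream slatted crate, and lay every sample card that is on the table flat on the floor of the case's bays, blisters up and none on top of another, holding the cards by their edges and never touching the blisters. Then lower the lid gently until it is fully shut and, after that, slide the bolt on the side of the case fully home through the lid's staple. Leave the other things on the table alone.

Things in the scene. Friction and masses are not known exactly. Their poses are not given: they have to be found in the camera images.
- case: grey open-topped transit case fixed to the table, outside 238 (x) x 242 (y) x 60 mm high, walls and floor 6 mm, divided by a low cross-shaped rib (6 mm thick, 14 mm above the floor) into four bays of 110 (x) x 112 (y) mm; origin at the centre of its underside, z up, x towards the hinge side (away from the robot); a dark steel ledge 150 x 42 x 35 mm high runs along its -y side and carries the bolt
- bay1 (a point): centre of the inner floor of the bay on the case's -x, +y side; axes as the case
- bay2 (a point): centre of the inner floor of the bay on the case's -x, -y side; axes as the case
- bay3 (a point): centre of the inner floor of the bay on the case's +x, +y side; axes as the case
- bay4 (a point): centre of the inner floor of the bay on the case's +x, -y side; axes as the case
- lid (a joint): angle of the case's lid, rad: 0 shut, about 1.57 upright, 1.9 leaning fully back. It turns about the top of the case's +x wall and its stiff hinge stays where it is left. The lid is a grey plate 238 x 242 x 8 mm, 0.3 kg, with a black finger tab 90 mm wide standing 22 mm out from the middle of its free edge
- lid_hinge (a point): middle of the hinge line, 60 mm above the table at the case's +x wall; fixed to the lid, its -x axis runs along the lid to the free edge, its z axis out of the lid's outer face (up when shut); the underside of the lid is at z 0, the outer face at z = 8 mm
- lid_edge (a point): middle of the lid's free edge, 238 mm from the hinge, in the middle of its thickness
- bolt (a joint): travel of the bolt, m: 0 drawn back (open), 0.05 fully home; it slides along the case's -x direction (towards the robot) and stays where it is left (2 N friction)
- bolt_top (a point): centre of the top of the bolt's black knob, 20 (case x) x 28 (case y) x 42 mm tall, standing on the ledge at the case's -y side; its top is 78 mm above the table
- card1: sample card, a stiff brown card 90 (x) x 50 (y) x 8 mm thick, 50 g, with a raised field of white capsule blisters 70 x 32 mm, 5 mm high, centred on its upper face; origin at the centre of its underside, z up out of the blister face; only its four edges (and the plain margin round the field) may be touched. Two to four cards are present, lying on the table; None if absent
- card2: sample card, a stiff brown card 90 (x) x 50 (y) x 8 mm thick, 50 g, with a raised field of white capsule blisters 70 x 32 mm, 5 mm high, centred on its upper face; origin at the centre of its underside, z up out of the blister face; only its four edges (and the plain margin round the field) may be touched. Two to four cards are present, lying on the table; None if absent
- card3: sample card, a stiff brown card 90 (x) x 50 (y) x 8 mm thick, 50 g, with a raised field of white capsule blisters 70 x 32 mm, 5 mm high, centred on its upper face; origin at the centre of its underside, z up out of the blister face; only its four edges (and the plain margin round the field) may be touched. Two to four cards are present, lying on the table; None if absent
- card4: sample card, a stiff brown card 90 (x) x 50 (y) x 8 mm thick, 50 g, with a raised field of white capsule blisters 70 x 32 mm, 5 mm high, centred on its upper face; origin at the centre of its underside, z up out of the blister face; only its four edges (and the plain margin round the field) may be touched. Two to four cards are present, lying on the table; None if absent
- bin1: empty open-topped blue bin, 70 (x) x 44 (y) x 75 mm tall, walls 3 mm, 80 g, standing in one of the case's bays at the start and rising above its rim; origin at the centre of its underside, z up
- bin2: empty open-topped blue bin, 70 (x) x 44 (y) x 75 mm tall, walls 3 mm, 80 g, standing in one of the case's bays at the start and rising above its rim; origin at the centre of its underside, z up
- crate: cream-yellow slatted open crate fixed to the table, outside 220 (x) x 150 (y) x 65 mm high, walls and floor 5 mm, with 10 mm square posts inside its corners; origin at the centre of its underside, z up
- jar: bystander: amber jar, 72 mm across, 85 mm tall; origin under its centre
- tape: bystander: roll of tape lying flat, 104 mm across, 45 mm tall; origin under its centre
- spray: bystander: white bottle, 66 mm across, 170 mm tall; origin under its centre
- stamp: bystander: black block 50 x 90 x 45 mm; origin under its centre
- scoop_cup: bystander: steel cup, 80 mm across, 85 mm tall; origin under its centre
- docket_pad: bystander: pad of paper 75 x 105 x 30 mm; origin under its centre
Not all that is in view belongs to the job. What is shaped like the bin2 but green or orange is not meant.

How it is judged:
On the way, in this order (a step that is already met when the one before it is completed fails the run):
1. both empty bins stand in the crate and every card lies flat in the case, released, the lid still open (x of card1 in the frame of case between -0.095 and 0.095 m and y of card1 in the frame of case between -0.1 and 0.1 m and z of card1 in the frame of case between 0.002 and 0.011 m and angle between each of card1, card2, card3, card4's own z axis and vertical below 0.1 rad and x of card2 in the frame of case between -0.095 and 0.095 m and y of card2 in the frame of case between -0.1 and 0.1 m and z of card2 in the frame of case between 0.002 and 0.011 m and x of card3 in the frame of case between -0.095 and 0.095 m and y of card3 in the frame of case between -0.1 and 0.1 m and z of card3 in the frame of case between 0.002 and 0.011 m and x of card4 in the frame of case between -0.095 and 0.095 m and y of card4 in the frame of case between -0.1 and 0.1 m and z of card4 in the frame of case between 0.002 and 0.011 m and x of bin1 in the frame of crate between -0.1 and 0.1 m and y of bin1 in the frame of crate between -0.068 and 0.068 m and z of bin1 in the frame of crate between 0 and 0.015 m and angle between each of bin1, bin2's own z axis and vertical below 0.15 rad and x of bin2 in the frame of crate between -0.1 and 0.1 m and y of bin2 in the frame of crate between -0.068 and 0.068 m and z of bin2 in the frame of crate between 0 and 0.015 m and contact force between the fingers and card1 below 0.1 N and contact force between the fingers and card2 below 0.1 N and contact force between the fingers and card3 below 0.1 N and contact force between the fingers and card4 below 0.1 N and contact force between the fingers and bin1 below 0.1 N and contact force between the fingers and bin2 below 0.1 N and value of joint lid above 1.2 rad), for 0.2 s.
2. the lid is fully shut over the cards, the bolt not yet home (value of joint lid below 0.03 rad and value of joint bolt below 0.03 m), for 0.2 s.
3. the bolt is slid fully home with the lid shut (value of joint lid below 0.03 rad and value of joint bolt above 0.044 m), for 0.2 s.
At the end, for the whole second after the job is handed in: Every card present lies flat (within 0.1 rad, blisters up) on the floor of the case, both bins stand upright (within 0.15 rad) on the floor of the crate, the lid is shut to within 0.03 rad, the bolt is at least 44 mm along its 50 mm, and all is at rest (all of step 3 and x of card1 in the frame of case between -0.095 and 0.095 m and y of card1 in the frame of case between -0.1 and 0.1 m and z of card1 in the frame of case between 0.002 and 0.011 m and angle between each of card1, card2, card3, card4's own z axis and vertical below 0.1 rad and x of card2 in the frame of case between -0.095 and 0.095 m and y of card2 in the frame of case between -0.1 and 0.1 m and z of card2 in the frame of case between 0.002 and 0.011 m and x of card3 in the frame of case between -0.095 and 0.095 m and y of card3 in the frame of case between -0.1 and 0.1 m and z of card3 in the frame of case between 0.002 and 0.011 m and x of card4 in the frame of case between -0.095 and 0.095 m and y of card4 in the frame of case between -0.1 and 0.1 m and z of card4 in the frame of case between 0.002 and 0.011 m and x of bin1 in the frame of crate between -0.1 and 0.1 m and y of bin1 in the frame of crate between -0.068 and 0.068 m and z of bin1 in the frame of crate between 0 and 0.015 m and angle between each of bin1, bin2's own z axis and vertical below 0.15 rad and x of bin2 in the frame of crate between -0.1 and 0.1 m and y of bin2 in the frame of crate between -0.068 and 0.068 m and z of bin2 in the frame of crate between 0 and 0.015 m and linear speed of each of card1, card2, card3, card4, bin1, bin2 below 0.02 m/s); the robot touches nothing.
It fails at once if the gripper touches the blisters of a card (contact force between the fingers and card1_c1 above 0.5 N or contact force between the fingers and card2_c1 above 0.5 N or contact force between the fingers and card3_c1 above 0.5 N or contact force between the fingers and card4_c1 above 0.5 N).
It fails at once if the lid is slammed (turned shut faster than 2.5 rad/s) (velocity of joint lid below -2.5 rad/s).
It fails at once if a bystander is moved more than 40 mm (distance of any of jar, tape, spray, stamp, scoop_cup, docket_pad from where it was at the start of the episode above 0.04 m).
Of card1, card2, card3, card4 only 2 to 4 are there at a start; the rules pass over those that are not, and their reading is None.
At some moment in a run one of card1, card2, card3, card4 may be knocked a few centimetres aside while the robot is not near it.
It also fails if it takes over 210 s, if anything falls off the work surface, if the arm or the gripper's body presses on something with over 40 N, if the wrist force passes 120 N, or if a joint passes its speed limit or range.

ROBOT

A 7-joint arm with a two-finger parallel gripper is mounted at the origin on the work surface. World frame = base frame: x ahead of the robot, y to its left, z up, the work surface at z = 0. Lengths are in m, angles in rad, forces in N, time in s.
With the tool pointing down it reaches from about 0.4 to 0.925 m from the base axis. Payload 4.1 kg.
Tool frame: the origin (TCP) lies midway between the tips of the shut fingers; the grasp point (between the pads) lies 19 mm behind it; y points along the fingers, x is the direction in which the jaws open and shut, and the axes are right-handed (so a half turn about y gives the same grasp; the last joint's range is limited). The gripper opens to 85 mm and grips with 20 to 120 N. Pads are 22 mm wide; open, the fingers measure 114 mm over their backs; the gripper's body (76 mm by 85 mm) begins 54 mm behind the grasp point. The pads swing forward as they close: fully open they stand 13 mm farther back than shut.
Start: joints at [1.126, 0.398, 0.045, 1.537, -0.019, 1.207, -0.051], TCP at [0.22, -0.612, 0.231] pointing down, gripper open.
Joint ranges: [-2.82, 2.82], [-0.49, 2.23], [-1.37, 1.46], [0, 2.46], [-1.36, 4.5], [0.23, 2], [-2.94, 2.94]. Speed limits (rad/s): [2.57, 2.57, 3.14, 3.14, 3.14, 3.14, 3.14].

INTERFACE

Orientations are given as a unit quaternion [x, y, z, w].
In Python, from cell import r, jaws, kin, state, get_image gives the robot as it stands. The module is installed in compiled form; this text tells all that it offers. Calls block until the motion is done:
- r.goto(position, orientation): joint-space move of the TCP to a pose.
- r.move_linear(position, ori=None, max_speed=0.15): straight line of the TCP; ori=None keeps the orientation; max_speed is the mean speed in m/s.
- r.set_joints(angles): joint-space move.
- jaws.grip(opening, grip_force=None): opening from 0.0 (shut) to 1.0 (fully open); grip_force is the grip in N (None keeps the last); returns when the fingers have stopped.
- r.pause(seconds).
- kin.ik(position, orientation): joint angles nearest the present ones, or None.
- state(): the state.
- get_image(name): name is "side" or "top" or "wrist"; returns a dict with "image" (420x560x3 uint8, red, green, blue), "z_map" (420x560 float32, m along the optical axis (not along the pixel's ray), 0 where there is no reading), "fx", "fy", "cx", "cy" (pixels), "cam_to_world" (4x4, takes a point from camera to world coordinates). Camera axes: x right, y up, looking along -z (the intrinsics and any distortion apply to the point x, -y, -z); pixel columns grow to the right and rows downward; lengths in m; the calibration is good to about 2 mm. A picture is of the moment at which its call begins.
A pose or a line that the arm cannot do raises r.Unreachable and nothing moves.
- r.finish_job(): hands the job in, once; it reports no verdict.
The state is a dict: "clock": time; "qpos": joint angles; "joint_velocities": joint speeds; "joint_torque": joint torques, N m; "position": TCP position; "ee_rot": TCP orientation; "wrist_force": force on the tool from outside, world axes, zero at the start; "wrist_torque": the same for the moment, N m; "opening": opening from 0.0 (shut) to 1.0 (fully open).
Only numpy, scipy, OpenCV 4.12 (cv2) and the standard library are available. Lean on these libraries where they do the work, as an engineer would, in place of code of your own. Each camera call takes 0.05 s, during which the arm holds its last target.

## Working session

There is one attempt and no reset: what is moved stays moved. The work goes in short steps, each a Python script; the robot and the scene stay as the last script left them, time stands still between calls to the robot, and variables do not carry over. Pictures are saved under pics/ and viewed, and the job is handed in when it is done.

```bash
mkdir -p pics; ls; python3 - <<'E'
from cell import r,jaws,kin,state,get_image
import cv2,numpy as np
print(state())
for n in ["side","top","wrist"]:
    d=get_image(n); cv2.imwrite(f"pics/a_{n}.png",d["image"][:,:,::-1]); print(n,d["fx"],d["fy"],d["cx"],d["cy"],[k for k in d]);print(np.round(d["cam_to_world"],3)); np.savez(f"a_{n}.npz",**{k:v for k,v in d.items()})
print(state()["clock"])
E
```

```text
pics
{'clock': 0.0, 'qpos': array([ 1.12596608,  0.39921456,  0.04505886,  1.5378741 , -0.01870125,
        1.20690273, -0.05072151]), 'joint_velocities': array([ 1.77153500e-03,  1.10867171e-03, -1.53126536e-03,  1.73528144e-04,
        8.73897290e-05, -8.35379229e-04, -8.82602816e-04]), 'joint_torque': array([ 4.26344795e-04, -4.75129580e+01,  1.36436105e+00, -2.54216212e+01,
        1.14978704e-02,  9.60434787e-03, -7.00816898e-06]), 'position': array([ 0.22012734, -0.61091814,  0.23025202]), 'ee_rot': array([-0.57822593,  0.40709672, -0.40589667,  0.57894294]), 'wrist_force': array([ 0.26795387, -0.1370513 ,  0.38409417]), 'wrist_torque': array([-0.02917788, -0.00755013,  0.01727164]), 'opening': 1.0007726702959407}
side 527.8899639654842 527.8899639654842 275.08825795953993 207.3579375016235 ['image', 'z_map', 'fx', 'fy', 'cx', 'cy', 'cam_to_world']
[[-0.974  0.126 -0.189  0.279]
 [-0.228 -0.541  0.81   1.11 ]
 [-0.     0.832  0.555  0.842]
 [ 0.     0.     0.     1.   ]]
top 408.16832178867185 408.16832178867185 283.52482156241473 207.80450132311086 ['image', 'z_map', 'fx', 'fy', 'cx', 'cy', 'cam_to_world']
[[-0.008  0.993 -0.12   0.405]
 [-1.    -0.009 -0.006  0.016]
 [-0.007  0.119  0.993  1.138]
 [ 0.     0.     0.     1.   ]]
wrist 300.5217244614 300.5217244614 278.6107921243974 209.1716045652272 ['image', 'z_map', 'fx', 'fy', 'cx', 'cy', 'cam_to_world']
[[ 0.339  0.897  0.283  0.291]
 [-0.941  0.323  0.101 -0.584]
 [-0.001 -0.3    0.954  0.373]
 [ 0.     0.     0.     1.   ]]
0.15
```

View pics/a_top.png

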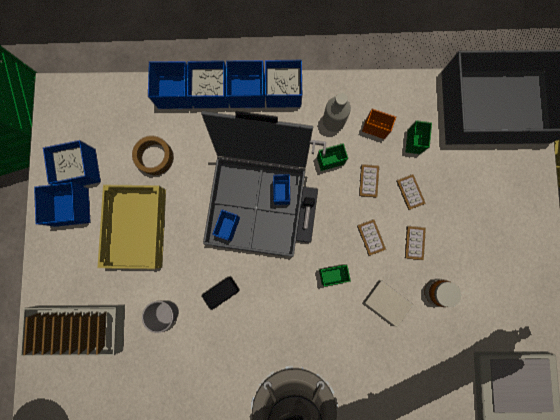

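View pics/a_side.png

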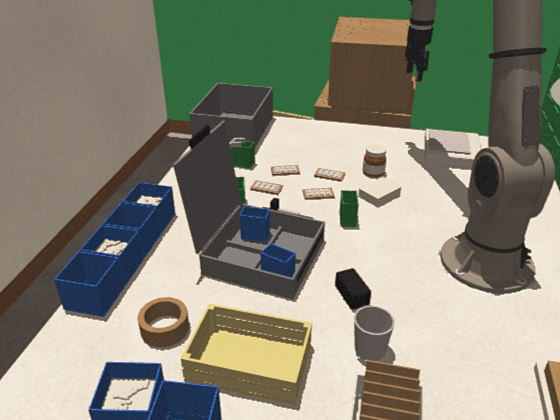

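View pics/a_wrist.png

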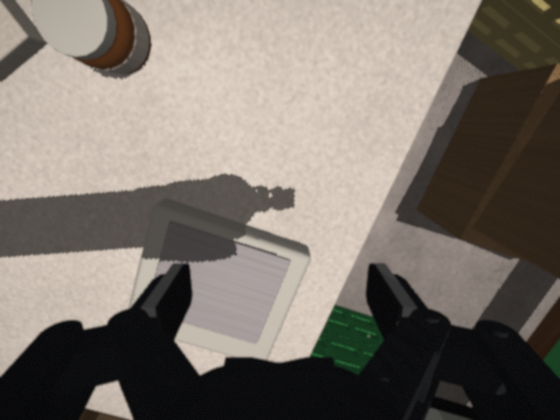

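The top view shows the grey case, with blue bins at px (282,190), which is bay4, and (226,227), which is bay1. The cards are at (369,181), (410,191), (371,238) and (415,242), and the crate is at (132,227). The green and orange bins at (331,157), (333,275), (418,137) and (379,123) are decoys. The large blue bins at the left and top are outside the case, so they aren't meant either. Next I'll enlarge the case and measure.

```bash
cat > h.py <<'E'
import numpy as np,cv2
from cell import r,jaws,kin,state,get_image
def world(d):
    H,W=d["z_map"].shape; u,v=np.meshgrid(np.arange(W),np.arange(H)); z=d["z_map"]
    c=np.stack([(u-d["cx"])/d["fx"]*z,-(v-d["cy"])/d["fy"]*z,-z,np.ones_like(z)],-1)
    w=c@np.asarray(d["cam_to_world"]).T; w=w[...,:3]; w[z==0]=np.nan; return w
def rect(mask,w,z,d=None):
    """min-area rectangle in world xy of the masked pixels, rays cast on plane z"""
    v,u=np.nonzero(mask); 
    P=np.asarray(d["cam_to_world"]); ray=np.stack([(u-d["cx"])/d["fx"],-(v-d["cy"])/d["fy"],-np.ones(len(u))],-1)@P[:3,:3].T
    t=(z-P[2,3])/ray[:,2]; xy=(P[:3,3]+ray*t[:,None])[:,:2]
    (cx,cy),(a,b),ang=cv2.minAreaRect((xy*1000).astype(np.float32))
    if a<b: a,b,ang=b,a,ang+90
    return np.array([cx,cy])/1000,(a,b),(ang+90)%180-90   # long-axis angle deg from world x
E
python3 - <<'E'
from h import *
d=dict(np.load("a_top.npz")); im=d["image"]; 
c=cv2.resize(im[90:280,185:445],None,fx=3,fy=3,interpolation=cv2.INTER_CUBIC); cv2.imwrite("pics/b_crop.png",c[:,:,::-1])
w=world(d); hsv=cv2.cvtColor(im,cv2.COLOR_RGB2HSV)
z=w[...,2]
print("table z",np.nanmedian(z[300:310,180:200]))
# bins
m=cv2.inRange(hsv,(100,120,40),(130,255,255)); m[:150]=0;m[:,:200]=0;m[260:]=0;m[:,320:]=0
n,l,s,cc=cv2.connectedComponentsWithStats(m)
for i in range(1,n):
    if s[i,4]>40:
        mm=(l==i); print("bin",cc[i],s[i],np.nanmax(z[mm])); t=mm&(z>0.07); print(t.sum(),rect(t,w,0.081,d))
# cards: non-table saturation / white
m=cv2.inRange(hsv,(5,90,50),(20,255,255)); m[:150]=0;m[280:]=0;m[:,:350]=0;m[:,435:]=0
m=cv2.morphologyEx(m,cv2.MORPH_CLOSE,np.ones((7,7)))
n,l,s,cc=cv2.connectedComponentsWithStats(m)
for i in range(1,n):
    if s[i,4]>40: print("card",cc[i],s[i],rect(l==i,w,0.008,d))
# crate
m=cv2.inRange(hsv,(22,90,60),(34,255,255)); m[:,:80]=0;m[:,190:]=0;m[:160]=0;m[300:]=0
t=(m>0)&(z>0.055); print("crate",t.sum(),rect(t,w,0.065,d))
# case rim
t=(z>0.050)&(z<0.07)&(hsv[...,1]<60);t[:150]=0;t[265:]=0;t[:,:195]=0;t[:,325:]=0
print("case rim",t.sum(),rect(t,w,0.06,d))
cv2.imwrite("pics/b_rim.png",t.astype(np.uint8)*255)
for a in [(160,215),(160,250),(160,300),(130,210),(120,290),(150,318)]: print(a,np.round(w[a],3))
E
```

```text
table z 0.0007278834828456926
bin [281.13882863 188.72885033] [273 174  17  31 461] 0.08498173416155241
105 (array([0.58689838, 0.02833877]), (69.13255310058594, 42.123836517333984), -0.5147628784179688)
bin [225.70754717 225.2245283 ] [213 210  27  31 530] 0.08474526522390335
121 (array([0.49042993, 0.17588916]), (68.82697296142578, 45.4068717956543), -18.93036651611328)
card [368.46478873 181.38028169] [360 165  19  32 213] (array([ 0.61530652, -0.21775543]), (90.12020874023438, 49.73167419433594), -5.48675537109375)
card [410.22727273 192.08636364] [397 175  28  35 220] (array([ 0.58337817, -0.33300696]), (89.56597137451172, 50.349491119384766), 20.167362213134766)
card [370.95154185 237.41409692] [358 220  28  36 227] (array([ 0.45698404, -0.21884265]), (88.27091217041016, 49.73619079589844), 19.979110717773438)
card [414.760181   243.33484163] [406 226  20  34 221] (array([ 0.44042813, -0.33906003]), (89.91437530517578, 49.513309478759766), -6.315284729003906)
crate 723 (array([0.49010507, 0.43140088]), (218.31231689453125, 153.03878784179688), -1.0727996826171875)
case rim 1097 (array([0.56464044, 0.07949858]), (288.55963134765625, 275.45330810546875), -8.400436401367188)
(160, 215) [ 0.681  0.217 -0.   ]
(160, 250) [0.663 0.111 0.068]
(160, 300) [ 0.652 -0.022  0.108]
(130, 210) [0.699 0.191 0.217]
(120, 290) [ 0.796  0.002 -0.   ]
(150, 318) [ 0.708 -0.077 -0.004]
```

View pics/b_crop.png

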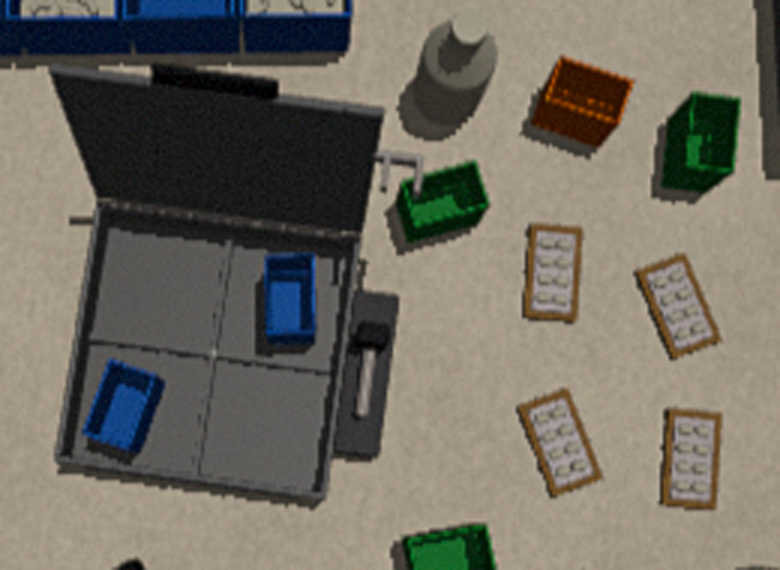

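View pics/b_rim.png

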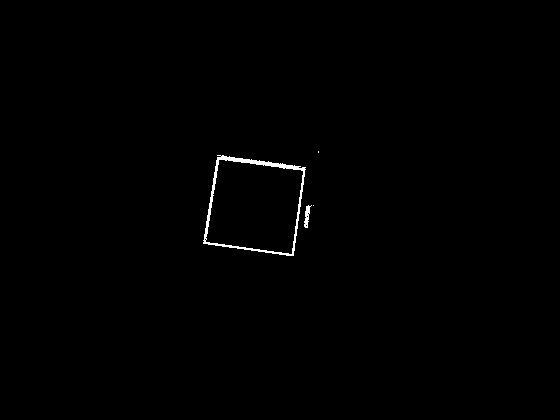

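The crop confirms two blue bins in the case, in bay4 and bay1, and four cards. The knob is at px about (309,201), with its rod pointing towards the robot, and the staple is at (319,147) on the lid. Next comes the case pose, the knob and the lid angle.

```bash
python3 - <<'E'
from h import *
d=dict(np.load("a_top.npz")); w=world(d); z=w[...,2]; hsv=cv2.cvtColor(d["image"],cv2.COLOR_RGB2HSV)
t=(z>0.050)&(z<0.07)&(hsv[...,1]<60);t[:150]=0;t[265:]=0;t[:,:195]=0;t[:,325:]=0
n,l,s,cc=cv2.connectedComponentsWithStats(t.astype(np.uint8)); i=1+np.argmax(s[1:,4])
c,sz,a=rect(l==i,w,0.06,d); print("case",c,sz,a)
k=(z>0.07)&(z<0.095); k[:,:298]=0;k[:,325:]=0;k[:185]=0;k[230:]=0
print("knob",k.sum(),rect(k,w,0.078,d), np.nanmedian(z[k]))
# lid plane from top & side
lid=(z>0.08)&(z<0.31);lid[:105]=0;lid[165:]=0;lid[:,:200]=0;lid[:,316:]=0
p=w[lid]; p=p[p[:,0]>0.6]; m=p.mean(0); nrm=np.linalg.svd(p-m,full_matrices=False)[2][2]; print("lid n",nrm,m,p[:,2].max(),len(p),p[p[:,2]>0.25].mean(0))
# camera offset in tool frame
from scipy.spatial.transform import Rotation as R
s=state(); T=R.from_quat(s["ee_rot"]); print("tool axes\n",T.as_matrix().round(3)); 
wc=dict(np.load("a_wrist.npz"))["cam_to_world"]; print("cam in tool",T.inv().apply(wc[:3,3]-s["position"]))
# heights map of clutter near the arm path
for nme,(v,u) in dict(green1=(157,331),green2=(272,335),spray=(105,340),jar=(290,443),cup=(310,158),tape=(140,152)).items(): print(nme,np.round(w[v,u],3))
E
```

```text
case [0.54446283 0.09958911] (242.7949981689453, 241.5641326904297) -8.416435241699219
knob 81 (array([ 0.5502558 , -0.04449069]), (27.36142349243164, 20.203676223754883), 81.28314971923828) 0.0770303083955779
lid n [-0.97817944  0.14747793  0.14633947] [0.68071969 0.07727792 0.20830185] 0.30993691035765536 4188 [0.69158495 0.07660439 0.27993353]
tool axes
 [[ 0.339 -0.001  0.941]
 [-0.941  0.001  0.339]
 [-0.002 -1.    -0.   ]]
cam in tool [-0.00130642 -0.14262279  0.07563282]
green1 [ 0.685 -0.113  0.003]
green2 [ 0.362 -0.117  0.003]
spray [ 0.779 -0.121  0.159]
jar [ 0.318 -0.38   0.085]
cup [0.264 0.366 0.006]
tape [0.728 0.384 0.044]
```

```bash
cat >> h.py <<'E'
from scipy.spatial.transform import Rotation as R
def down(phi):  # tool down, jaws open along world angle phi (deg); camera on side phi+90
    a=np.radians(phi); x=np.array([np.cos(a),np.sin(a),0]); y=np.array([0,0,-1.]); z=np.cross(x,y)
    return R.from_matrix(np.stack([x,y,z],1)).as_quat()
def rep(t=""):
    s=state(); print(t,"t%.1f"%s["clock"],"p",np.round(s["position"],3),"F",np.round(s["wrist_force"],1),"op %.3f"%s["opening"])
CASE=np.array([0.5445,0.0996]); CYAW=np.radians(-8.4)
def case(x,y):
    c,s=np.cos(CYAW),np.sin(CYAW); return CASE+np.array([c*x-s*y,s*x+c*y])
CRATE=np.array([0.490,0.431])
def binmove(xy,phi,dst,dphi):
    q=down(phi); jaws.grip(0.75,30)
    r.goto([*xy,0.2],q); r.move_linear([*xy,0.05],max_speed=0.15); rep("at bin")
    jaws.grip(0.0,30); rep("gripped")
    r.move_linear([*xy,0.22],max_speed=0.2); rep("lifted")
    q=down(dphi); r.goto([*dst,0.22],q); r.move_linear([*dst,0.051],max_speed=0.12); rep("down")
    jaws.grip(0.75); r.move_linear([*dst,0.2],max_speed=0.2); rep("left")
E
python3 - <<'E'
from h import *
print(kin.ik([0.587,0.028,0.2],down(89.5)))
binmove((0.5869,0.0283),89.5,CRATE+[0.048,0],89)
E
```

```text
[ 0.47415302  0.39507991 -0.76514287  1.71210438  0.29583973  1.15400253
  1.18825561]
at bin t4.3 p [0.588 0.029 0.051] F [ 0.2  0.5 -0.1] op 0.748
gripped t4.6 p [0.588 0.028 0.051] F [-0.3 -1.7  5.9] op 0.511
lifted t5.6 p [0.586 0.028 0.219] F [-0.9  0.1  0.1] op 0.511
down t8.6 p [0.538 0.432 0.052] F [ 0.8 -0.3 -0.3] op 0.512
left t9.8 p [0.538 0.43  0.199] F [-0.5  0.1 -0.9] op 0.750
```

```bash
python3 - <<'E'
from h import *
binmove((0.4904,0.1759),71.1,CRATE+[-0.048,0],89)
r.goto([0.45,0.2,0.3],down(90))
d=get_image("top"); cv2.imwrite("pics/c_top.png",d["image"][:,:,::-1]); d2=get_image("side"); cv2.imwrite("pics/c_side.png",d2["image"][:,:,::-1])
E
```

```text
at bin t12.2 p [0.491 0.176 0.051] F [-0.8  0.4 -0. ] op 0.746
gripped t12.5 p [0.491 0.176 0.051] F [ 0.2 -0.2  4.8] op 0.508
lifted t13.5 p [0.489 0.175 0.219] F [-0.1  0.3 -1. ] op 0.507
down t16.1 p [0.442 0.432 0.052] F [ 0.6 -0.7 -1.1] op 0.512
left t17.3 p [0.442 0.43  0.199] F [-0.6  0.3 -0.4] op 0.752
```

View pics/c_top.png

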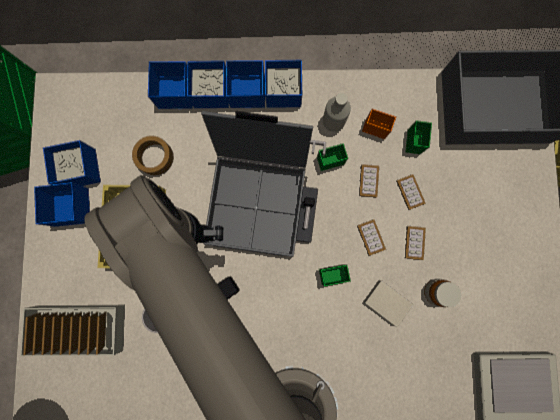

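View pics/c_side.png

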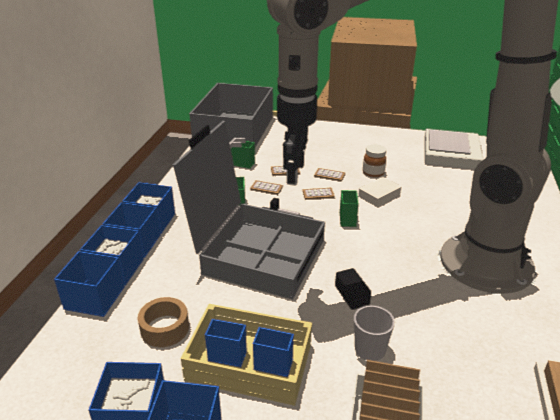

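Side view: both bins stand upright in the crate, at (225,343) and (275,350), and the case is empty. Now the cards, starting with a guarded descent on the one at (0.457,-0.219).

```bash
cat >> h.py <<'E'
def cards(d=None,show=False):
    d=d or get_image("top"); hsv=cv2.cvtColor(d["image"],cv2.COLOR_RGB2HSV)
    m=cv2.inRange(hsv,(5,90,50),(20,255,255)); m[:150]=0;m[280:]=0;m[:,:325]=0;m[:,435:]=0
    m=cv2.morphologyEx(m,cv2.MORPH_CLOSE,np.ones((7,7))); n,l,s,cc=cv2.connectedComponentsWithStats(m)
    out=[(*rect(l==i,None,0.008,d),cc[i]) for i in range(1,n) if s[i,4]>80]
    for o in out: print("card",np.round(o[0],4),np.round(o[1],1),round(o[2],1),"px",np.round(o[3]))
    return out
E
python3 - <<'E'
from h import *
c=cards(); o=min(c,key=lambda o:np.hypot(*(o[0]-[0.457,-0.219])))
xy,phi=o[0],o[2]+90
jaws.grip(0.75,30); r.goto([*xy,0.15],down(phi)); r.move_linear([*xy,0.015],max_speed=0.12); rep("pre")
f0=state()["wrist_force"][2]; z=0.015
while z>-0.012:
    z-=0.001; r.move_linear([*xy,z],max_speed=0.02); f=np.array([0]); r.pause(0.05); f=state()["wrist_force"][2]; 
    if abs(f-f0)>4: break
print("touch cmd z",z); rep()
d=get_image("wrist"); cv2.imwrite("pics/d_wrist.png",d["image"][:,:,::-1])
E
```

```text
card [ 0.6153 -0.2176] [90.2 49.9] -5.8 px [368. 181.]
card [ 0.5829 -0.3331] [88.7 50.2] 20.5 px [410. 192.]
card [ 0.4569 -0.2187] [88.3 50. ] 19.9 px [371. 237.]
card [ 0.4405 -0.3385] [89.4 50.6] -6.2 px [415. 243.]
pre t21.6 p [ 0.458 -0.219  0.016] F [-0.4  0.5  0.5] op 0.748
touch cmd z -0.007000000000000007
 t28.2 p [ 0.457 -0.219 -0.006] F [-2.9  0.2 10.9] op 0.750
```

View pics/d_wrist.png

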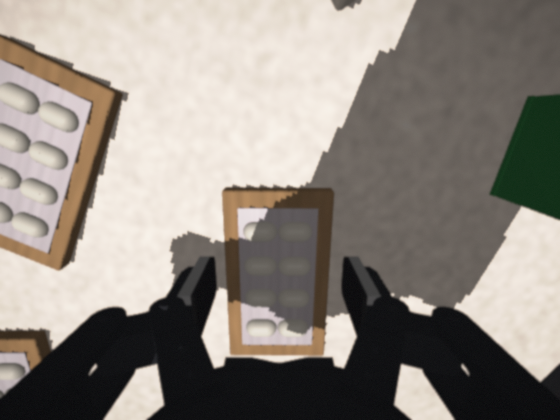

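The wrist view shows the card at px (276,270), centred between the fingers, and the table is felt at TCP z of about -0.006. Now I grip and place it in bay2.

```bash
cat >> h.py <<'E'
ZG=-0.0025
def place(bx,by,lift_from):
    xy=lift_from
    r.move_linear([*xy,0.03],max_speed=0.1); rep("lift")
    r.move_linear([*xy,0.17],max_speed=0.2)
    b=case(bx,by); q=down(90+np.degrees(CYAW))
    r.goto([*b,0.17],q); r.move_linear([*b,0.03],max_speed=0.15); r.move_linear([*b,ZG+0.0075],max_speed=0.04); rep("in bay")
    jaws.grip(0.72); r.move_linear([*b,0.17],max_speed=0.15); rep("left")
def pick(xy,phi):
    jaws.grip(0.75,30); r.goto([*xy,0.15],down(phi)); r.move_linear([*xy,0.02],max_speed=0.15); r.move_linear([*xy,ZG],max_speed=0.04)
    jaws.grip(0.0,30); rep("grip")
E
python3 - <<'E'
from h import *
p=state()["position"][:2]
r.move_linear([*p,ZG],max_speed=0.02); rep("up"); jaws.grip(0.0,30); rep("grip")
place(-0.058,-0.059,p)
d=get_image("wrist"); cv2.imwrite("pics/e_wrist.png",d["image"][:,:,::-1])
E
```

```text
up t28.6 p [ 0.457 -0.219 -0.003] F [ 0.3 -0.2 -0.1] op 0.752
grip t28.9 p [ 0.457 -0.219 -0.002] F [-0.6  0.   2.9] op 0.574
lift t29.4 p [ 0.457 -0.219  0.03 ] F [-0.9  0.2 -1. ] op 0.574
in bay t33.1 p [0.478 0.051 0.005] F [ 1.5  5.4 -2.2] op 0.570
left t34.7 p [0.478 0.049 0.169] F [-0.7  0.9  0. ] op 0.720
```

View pics/e_wrist.png

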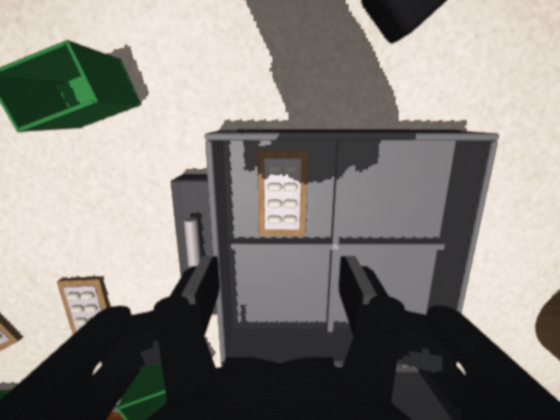

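The wrist view shows the card lying flat in bay2 at px (283,193). Next card goes to bay4.

```bash
cat >> h.py <<'E'
def near(t):
    c=cards(); return min(c,key=lambda o:np.hypot(*(o[0]-np.array(t))))
E
python3 - <<'E'
from h import *
o=near([0.615,-0.2176]); pick(o[0],o[2]+90); place(0.056,-0.059,o[0])
o=near([0.583,-0.333]); pick(o[0],o[2]+90); place(0.056,0.059,o[0])
d=get_image("wrist"); cv2.imwrite("pics/f_wrist.png",d["image"][:,:,::-1])
d=get_image("top"); cv2.imwrite("pics/f_top.png",d["image"][:,:,::-1])
E
```

```text
card [ 0.5897 -0.1981] [90.  49.5] -5.7 px [362. 191.]
card [ 0.5829 -0.3332] [88.6 50.4] 20.1 px [410. 192.]
card [ 0.4405 -0.3389] [89.5 49.6] -6.7 px [415. 243.]
grip t38.0 p [ 0.59  -0.198 -0.002] F [-0.2  0.1  2.2] op 0.572
lift t38.5 p [ 0.59  -0.198  0.031] F [-1.  -0.4 -0.1] op 0.575
in bay t42.1 p [0.591 0.034 0.005] F [-0.2  4.1 -1.5] op 0.571
left t43.7 p [0.591 0.033 0.169] F [ 1.3 -0.2  1. ] op 0.720
card [ 0.5829 -0.3331] [88.7 50.2] 20.5 px [410. 192.]
card [ 0.4405 -0.3387] [89.4 50.2] -6.2 px [415. 243.]
grip t47.3 p [ 0.583 -0.333 -0.002] F [ 0.5 -1.2  2.2] op 0.574
lift t47.8 p [ 0.583 -0.333  0.031] F [-0.5 -0.   0.2] op 0.575
in bay t52.2 p [0.61  0.152 0.01 ] F [-7.8 -3.6 29. ] op 0.556
left t53.8 p [0.608 0.149 0.169] F [ 1.3 -0.4 -0.5] op 0.718
```

View pics/f_wrist.png

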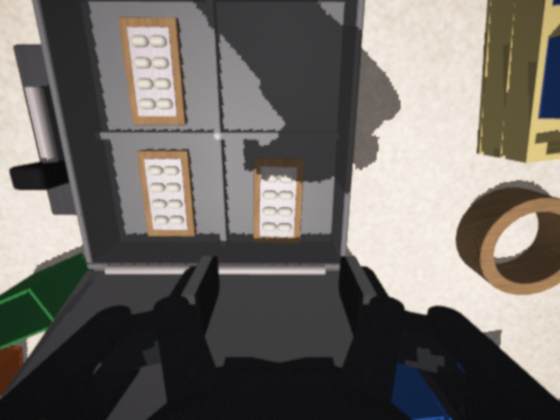

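View pics/f_top.png

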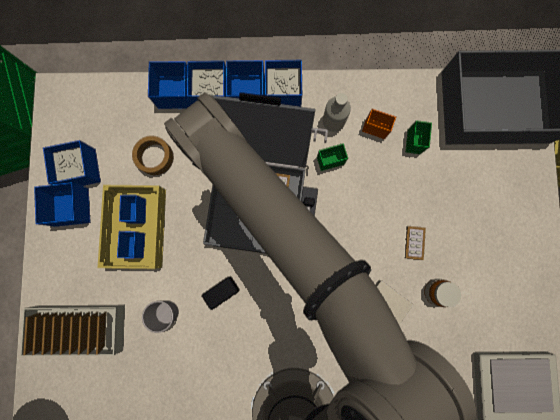

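Three cards are in the bays. The last placement, at (278,200) in bay3, met 29 N, so I'm checking its flatness and the bin poses with depth.

```bash
cat >> h.py <<'E'
def flat(d,box):
    """card brown margin/whites in wrist picture: heights & rectangle in the case frame"""
    w=world(d); hsv=cv2.cvtColor(d["image"],cv2.COLOR_RGB2HSV)
    m=cv2.inRange(hsv,(5,90,30),(20,255,255)); k=np.zeros_like(m); k[box[1]:box[3],box[0]:box[2]]=1; m=m*k
    m=cv2.morphologyEx(m,cv2.MORPH_OPEN,np.ones((2,2)))
    n,l,s,cc=cv2.connectedComponentsWithStats(m)
    for i in range(1,n):
        if s[i,4]<150: continue
        p=w[l==i]; c,sz,a=rect(l==i,None,0.014,d); q=c-CASE; cs,sn=np.cos(CYAW),np.sin(CYAW)
        A=np.c_[p[:,:2]-p[:,:2].mean(0),np.ones(len(p))]; co=np.linalg.lstsq(A,p[:,2],rcond=None)[0]
        print("px",cc[i].round(),"case xy",np.round([cs*q[0]+sn*q[1],-sn*q[0]+cs*q[1]],3),"size",np.round(sz),"yaw-case",round(a-np.degrees(CYAW),1),"z mean %.4f tilt %.3f"%(co[2],np.hypot(co[0],co[1])))
E
python3 - <<'E'
from h import *
d=get_image("wrist"); flat(d,(50,0,345,262)); rep()
w=world(d); print("rim",np.nanmedian(w[100:200,345:352,2]), "floor",np.nanmedian(w[20:60,90:110,2]))
# lid angle from current wrist view: bottom region
p=w[290:330,180:340].reshape(-1,3); p=p[np.isfinite(p[:,0])]; nn=np.linalg.svd(p-p.mean(0),full_matrices=False)[2][2]; print("lid",nn,p.mean(0))
E
```

```text
** On entry to DLASCL parameter number  4 had an illegal value
 ** On entry to DLASCL parameter number  4 had an illegal valueTraceback (most recent call last):
  File "<stdin>", line 2, in <module>
  File "h.py", line 61, in flat
    A=np.c_[p[:,:2]-p[:,:2].mean(0),np.ones(len(p))]; co=np.linalg.lstsq(A,p[:,2],rcond=None)[0]
                                                         ~~~~~~~~~~~~~~~^^^^^^^^^^^^^^^^^^^^^
    x, resids, rank, s = _umath_linalg.lstsq(a, b, rcond,
                         ~~~~~~~~~~~~~~~~~~~^^^^^^^^^^^^^
                                             signature=signature)
                                             ^^^^^^^^^^^^^^^^^^^^
    raise LinAlgError("SVD did not converge in Linear Least Squares")
numpy.linalg.LinAlgError: SVD did not converge in Linear Least Squares
```

```bash
sed -i 's/p=w\[l==i\]; c,sz/p=w[l==i]; p=p[np.isfinite(p[:,0])]; c,sz/' h.py
python3 - <<'E'
from h import *
d=get_image("wrist"); flat(d,(50,0,345,262)); rep()
w=world(d); print("rim",np.nanmedian(w[100:200,345:352,2]), "floor",np.nanmedian(w[20:60,90:110,2]))
p=w[290:330,180:340].reshape(-1,3); p=p[np.isfinite(p[:,0])]; nn=np.linalg.svd(p-p.mean(0),full_matrices=False)[2][2]; print("lid",nn,p.mean(0))
E
```

```text
px [157.  69.] case xy [-0.058 -0.054] size [88. 51.] yaw-case -0.1 z mean 0.0139 tilt 0.027
px [170. 191.] case xy [ 0.056 -0.054] size [90. 50.] yaw-case -0.0 z mean 0.0136 tilt 0.031
px [278. 197.] case xy [0.064 0.058] size [89. 49.] yaw-case -1.7 z mean 0.0139 tilt 0.021
 t54.0 p [0.608 0.15  0.169] F [ 0.1  0.  -0. ] op 0.721
rim 0.05935576687204103 floor 0.0064999787908427975
lid [-0.80966037  0.12248792 -0.57397456] [0.6629031  0.13382806 0.12498189]
```

All three are flat, with tops at z 0.014 and tilt about 0.03 or less, which is within depth noise. Last card goes to bay1.

```bash
python3 - <<'E'
from h import *
r.move_linear([*state()["position"][:2],0.22]); r.goto([0.45,-0.05,0.25],down(82))
o=near([0.44,-0.339]); pick(o[0],o[2]+90); place(-0.057,0.056,o[0])
d=get_image("wrist"); cv2.imwrite("pics/g_wrist.png",d["image"][:,:,::-1]); flat(d,(50,0,560,345))
r.move_linear([*case(0,0),0.24]) 
d=get_image("wrist"); cv2.imwrite("pics/g2_wrist.png",d["image"][:,:,::-1]); flat(d,(50,0,560,345))
r.goto([0.45,-0.2,0.3],down(90))
d=get_image("top"); cv2.imwrite("pics/g_top.png",d["image"][:,:,::-1]); rep()
w=world(d);z=w[...,2]; 
lid=(z>0.08)&(z<0.31);lid[:105]=0;lid[165:]=0;lid[:,:200]=0;lid[:,316:]=0
p=w[lid]; p=p[p[:,0]>0.6]; m=p.mean(0); print("lid n",np.linalg.svd(p-m,full_matrices=False)[2][2],m,p[:,2].max())
hsv=cv2.cvtColor(d["image"],cv2.COLOR_RGB2HSV); m=cv2.inRange(hsv,(100,120,40),(130,255,255)); m[:185]=0;m[:,:105]=0;m[270:]=0;m[:,165:]=0
n,l,s,cc=cv2.connectedComponentsWithStats(m)
for i in range(1,n):
    if s[i,4]>40: t=(l==i)&(z>0.07); print("bin",cc[i],rect(t,w,0.08,d),np.nanmax(z[t]))
E
```

```text
card [ 0.4405 -0.3385] [89.4 50.6] -6.2 px [415. 243.]
grip t58.9 p [ 0.441 -0.339 -0.002] F [-1.  0.  2.] op 0.573
lift t59.4 p [ 0.441 -0.339  0.03 ] F [-0.7  0.4  0. ] op 0.574
in bay t63.9 p [0.496 0.164 0.005] F [-0.1 -0.2  0.2] op 0.575
left t65.5 p [0.496 0.163 0.169] F [ 0.8 -0.1 -0.1] op 0.724
px [173. 189.] case xy [-0.059 -0.054] size [89. 50.] yaw-case -0.2 z mean 0.0139 tilt 0.025
px [280. 191.] case xy [-0.057  0.058] size [89. 49.] yaw-case 0.0 z mean 0.0138 tilt 0.021
px [173. 265.] case xy [ 0.038 -0.055] size [57. 49.] yaw-case 0.0 z mean 0.0216 tilt 1.051
px [281. 290.] case xy [0.063 0.058] size [91. 50.] yaw-case -1.3 z mean 0.0136 tilt 0.025
px [508. 315.] case xy [0.094 0.327] size [145.  66.] yaw-case 54.5 z mean 0.0317 tilt 0.442
px [233. 130.] case xy [-0.059 -0.054] size [88. 49.] yaw-case -0.2 z mean 0.0138 tilt 0.032
px [326. 132.] case xy [-0.057  0.057] size [87. 49.] yaw-case 0.1 z mean 0.0139 tilt 0.024
px [237. 221.] case xy [ 0.056 -0.055] size [90. 49.] yaw-case -0.5 z mean 0.0133 tilt 0.038
px [322. 224.] case xy [0.063 0.058] size [90. 50.] yaw-case -1.3 z mean 0.0136 tilt 0.032
px [514. 260.] case xy [0.11  0.319] size [145. 109.] yaw-case 62.9 z mean 0.0333 tilt 0.010
 t67.7 p [ 0.451 -0.198  0.3  ] F [1.  0.  0.6] op 0.722
lid n [-0.93578249  0.13961794  0.32375604] [0.70284879 0.06957431 0.19105467] 0.28905165882821693
bin [131.8831563  209.06525038] (array([0.53509369, 0.42810468]), (68.55579376220703, 46.7686882019043), -0.29427337646484375) 0.08614281632273246
bin [130.32       244.59846154] (array([0.43987906, 0.42905002]), (64.49866485595703, 48.082794189453125), -0.48407745361328125) 0.08495108331169865
```

View pics/g2_wrist.png

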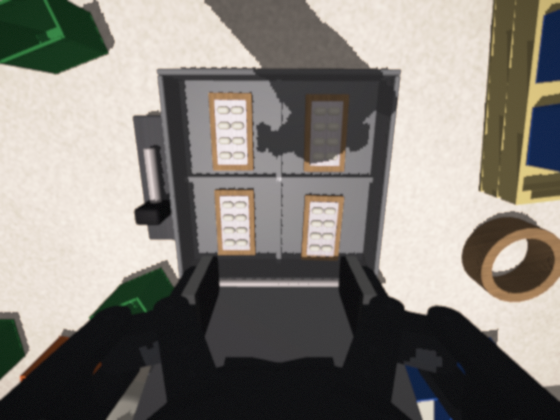

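View pics/g_top.png

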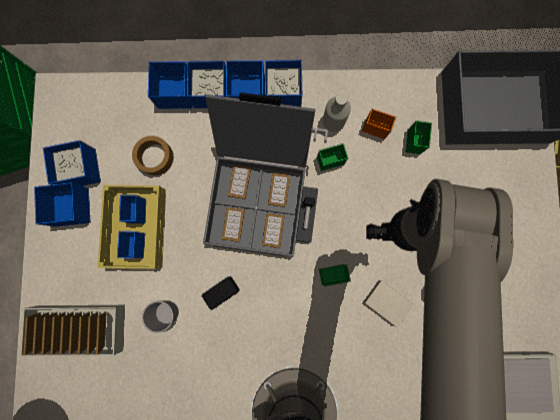

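All four cards lie flat in separate bays, at (233,130), (326,132), (237,221) and (322,224). Both bins are upright, with tops at about 0.08. The lid was nudged to its back stop, about 1.9 rad, during the bay3 placing, and it is still open. Next I plan the lid arc.

```bash
cat >> h.py <<'E'
def lidpt(th,rho=0.225,dx=0.011,extra=0.0):
    if th>np.pi/2: x=0.119-0.26*np.cos(th)+0.008*np.sin(th)+dx; z=0.06+rho*np.sin(th)
    else: x=0.119-rho*np.cos(th)+0.008*np.sin(th)+dx*np.sin(th); z=0.06+rho*np.sin(th)+0.008*np.cos(th)
    x+=extra; return np.array([*case(x,0),z])
E
python3 - <<'E'
from h import *
q=down(90+np.degrees(CYAW))
for p in [[*case(0.26,0),0.42],lidpt(1.9,extra=.03)]+[lidpt(t) for t in np.linspace(1.9,0,12)]:
    k=kin.ik(p,q); print(np.round(p,3), None if k is None else np.round(k,2))
d=dict(np.load("a_top.npz")); w=world(d); print(np.nanmax(w[55:75,150:300,2]), w[100,200:300:20].round(3))
E
```

```text
[0.802 0.062 0.42 ] [ 0.19  0.81 -1.03  0.64  0.72  1.91  1.05]
[0.793 0.063 0.273] [ 0.33  0.82 -1.02  1.01  0.67  1.61  0.95]
[0.764 0.067 0.273] [ 0.37  0.77 -1.04  1.11  0.64  1.57  0.91]
[0.721 0.074 0.282] [ 0.43  0.7  -1.06  1.23  0.6   1.53  0.88]
[0.677 0.08  0.285] [ 0.49  0.62 -1.09  1.35  0.55  1.48  0.86]
[0.639 0.086 0.282] [ 0.54  0.56 -1.12  1.46  0.5   1.43  0.84]
[0.601 0.091 0.273] [ 0.59  0.5  -1.15  1.56  0.46  1.38  0.82]
[0.565 0.097 0.258] [ 0.65  0.46 -1.2   1.67  0.44  1.32  0.8 ]
[0.532 0.101 0.236] [ 0.73  0.45 -1.3   1.77  0.46  1.27  0.74]
[0.503 0.106 0.21 ] [ 0.77  0.44 -1.34  1.86  0.46  1.21  0.7 ]
[0.478 0.109 0.178] [ 0.78  0.44 -1.34  1.95  0.47  1.13  0.67]
[0.459 0.112 0.144] [ 0.77  0.47 -1.35  2.02  0.53  1.07  0.6 ]
[0.446 0.114 0.107] [ 0.75  0.54 -1.36  2.08  0.63  1.03  0.49]
[0.44  0.115 0.068] [ 0.69  0.58 -1.29  2.13  0.69  0.96  0.43]
0.09566898584826555 [[0.835 0.249 0.061]
 [0.835 0.195 0.058]
 [0.835 0.14  0.057]
 [0.837 0.085 0.051]
 [0.835 0.03  0.053]]
```

```bash
python3 - <<'E'
from h import *
print(state()["qpos"].round(2))
r.move_linear([0.45,-0.2,0.4])
jaws.grip(0.0,30)
q0=[-0.1,0.0,0.04,1.6,0,1.54,0.0]; r.set_joints(q0); rep(); print(R.from_quat(state()["ee_rot"]).as_matrix().round(2))
for ph in (90,-90):
    q=down(ph+np.degrees(CYAW)); print(ph)
    for p in [[*case(0.26,0),0.42],lidpt(1.9,extra=.03)]+[lidpt(t) for t in np.linspace(1.9,0,7)]:
        k=kin.ik(p,q); print(np.round(p,3), None if k is None else np.round(k,2))
E
```

```text
[ 1.38  0.17 -1.16  1.78  0.16  1.3   1.75]
 t70.7 p [ 0.479 -0.014  0.427] F [0.1 0.1 0. ] op 0.001
[[ 1.    0.   -0.06]
 [ 0.06 -0.    1.  ]
 [ 0.   -1.   -0.  ]]
90
[0.802 0.062 0.42 ] [-0.11  0.7  -0.05  0.66  0.03  1.79  1.28]
[0.793 0.063 0.273] [-0.1   0.66 -0.06  1.03  0.04  1.45  1.27]
[0.764 0.067 0.273] [-0.11  0.6  -0.06  1.13  0.04  1.41  1.26]
[0.684 0.079 0.285] [-0.13  0.44 -0.07  1.36  0.03  1.35  1.23]
[0.614 0.089 0.277] [-0.16  0.32 -0.07  1.55  0.02  1.28  1.19]
[0.548 0.099 0.248] [-0.19  0.22 -0.08  1.74  0.02  1.18  1.15]
[0.494 0.107 0.2  ] [-0.22  0.17 -0.09  1.91  0.02  1.06  1.11]
[0.457 0.113 0.138] [-0.24  0.18 -0.1   2.06  0.02  0.9   1.07]
[0.44  0.115 0.068] [-0.26  0.26 -0.1   2.15  0.04  0.73  1.04]
-90
[0.802 0.062 0.42 ] [-0.19  0.71  0.17  0.66 -0.11  1.78 -1.8 ]
[0.793 0.063 0.273] [-0.22  0.67  0.16  1.03 -0.1   1.45 -1.79]
[0.764 0.067 0.273] [-0.23  0.6   0.15  1.14 -0.09  1.41 -1.81]
[0.684 0.079 0.285] [-0.25  0.44  0.11  1.36 -0.05  1.34 -1.86]
[0.614 0.089 0.277] [-0.26  0.32  0.06  1.55 -0.02  1.27 -1.92]
[0.548 0.099 0.248] [-0.25  0.22 -0.    1.74  0.    1.18 -1.97]
[0.494 0.107 0.2  ] [-0.25  0.17 -0.06  1.91  0.01  1.06 -2.03]
[0.457 0.113 0.138] [-0.25  0.18 -0.09  2.06  0.02  0.9  -2.07]
[0.44  0.115 0.068] [-0.26  0.26 -0.1   2.15  0.04  0.73 -2.1 ]
```

```bash
python3 - <<'E'
from h import *
q=down(90+np.degrees(CYAW))
r.goto([*case(0.16,0),0.44],q)
r.move_linear([*case(0.265,0),0.42],max_speed=0.2); r.move_linear(lidpt(1.9,extra=.03),max_speed=0.1); rep("behind")
for t in np.linspace(1.9,0.95,11):
    r.move_linear(lidpt(t),max_speed=0.07); s=state(); print("%.2f"%t,s["position"].round(3),s["wrist_force"].round(1))
    if np.linalg.norm(s["wrist_force"])>25: print("STOP"); break
d=get_image("side"); cv2.imwrite("pics/h_side.png",d["image"][:,:,::-1]); rep()
E
```

```text
behind t74.2 p [0.794 0.063 0.274] F [-0.4 -0.   0.2] op -0.002
1.90 [0.764 0.067 0.273] [-0.3 -0.1 -0.7]
1.80 [0.74  0.071 0.279] [-0.9  0.9  0.5]
1.71 [0.716 0.074 0.282] [-0.4  0.6  0.4]
1.61 [0.692 0.078 0.284] [-0.1  0.3 -0.6]
1.52 [0.669 0.081 0.285] [-0.9 -0.5 -0.1]
1.42 [0.648 0.084 0.284] [-0.1  0.5  1. ]
1.33 [0.627 0.087 0.28 ] [ 1.2 -0.2 -0.3]
1.23 [0.606 0.091 0.275] [ 0.8  0.2 -0.3]
1.14 [0.586 0.094 0.268] [-0.3 -0.6 -0.2]
1.04 [0.566 0.096 0.258] [ 0.8  0.4 -0.2]
0.95 [0.548 0.099 0.248] [ 0.3 -0.1 -0.5]
 t79.5 p [0.548 0.099 0.248] F [0.8 0.8 0.2] op -0.001
```

View pics/h_side.png

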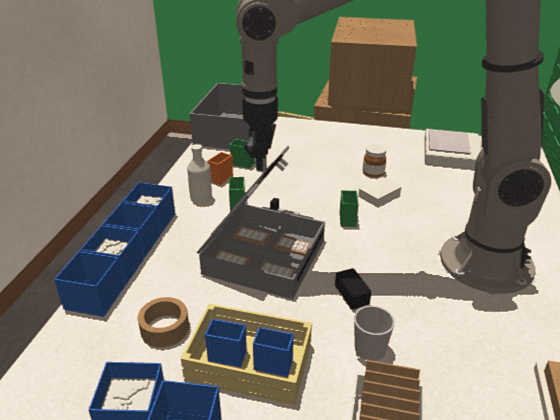

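The side view shows the lid following the finger, at about 0.95 rad with its edge at (285,152). I continue down the arc.

```bash
python3 - <<'E'
from h import *
for t in np.linspace(0.86,0,11):
    r.move_linear(lidpt(t),max_speed=0.07); s=state(); print("%.2f"%t,s["position"].round(3),s["wrist_force"].round(1))
    if np.linalg.norm(s["wrist_force"])>30: print("STOP"); break
x,y,z=lidpt(0)
for k in range(6):
    z-=0.001; r.move_linear([x,y,z],max_speed=0.02); r.pause(0.05); s=state(); print(s["position"].round(4),s["wrist_force"].round(1))
    if s["wrist_force"][2]>12: break
r.move_linear([x,y,0.2]); r.goto([0.45,0.3,0.35],down(80))
d=get_image("top"); cv2.imwrite("pics/i_top.png",cv2.resize(d["image"][130:280,180:360],None,fx=4,fy=4,interpolation=cv2.INTER_CUBIC)[:,:,::-1]); np.savez("i_top.npz",**d)
w=world(d); p=w[175:235,225:285].reshape(-1,3); m=p.mean(0); print("lid n",np.linalg.svd(p-m,full_matrices=False)[2][2],m); rep()
k=(w[...,2]>0.071)&(w[...,2]<0.095); k[:,:300]=0;k[:,325:]=0;k[:185]=0;k[235:]=0
print("knob",k.sum(),rect(k,w,0.078,d))
E
```

```text
0.86 [0.531 0.102 0.236] [ 0.  -0.1 -0.4]
0.77 [0.516 0.104 0.223] [0.1 0.4 0.5]
0.69 [0.502 0.106 0.209] [ 0.1  1.1 -1. ]
0.60 [0.489 0.108 0.193] [ 0.3 -0.3 -0.3]
0.52 [0.477 0.109 0.177] [-0.4  0.2 -0.1]
0.43 [0.467 0.111 0.16 ] [-0.3 -0.1  0.4]
0.34 [0.458 0.112 0.143] [0.9 0.2 0.1]
0.26 [0.451 0.113 0.125] [-0.  -0.5 -0.1]
0.17 [0.446 0.114 0.106] [-0.4 -0.3  0.5]
0.09 [0.442 0.115 0.087] [-0.3 -0.2  0.5]
0.00 [0.44  0.115 0.069] [-0.1 -0.8  4.3]
[0.4405 0.1153 0.0684] [-3.2 -0.4 13.5]Traceback (most recent call last):
  File "<stdin>", line 11, in <module>
    u, s, vh = gufunc(a, signature=signature)
               ~~~~~~^^^^^^^^^^^^^^^^^^^^^^^^
    raise LinAlgError("SVD did not converge")
numpy.linalg.LinAlgError: SVD did not converge
```

View pics/i_top.png

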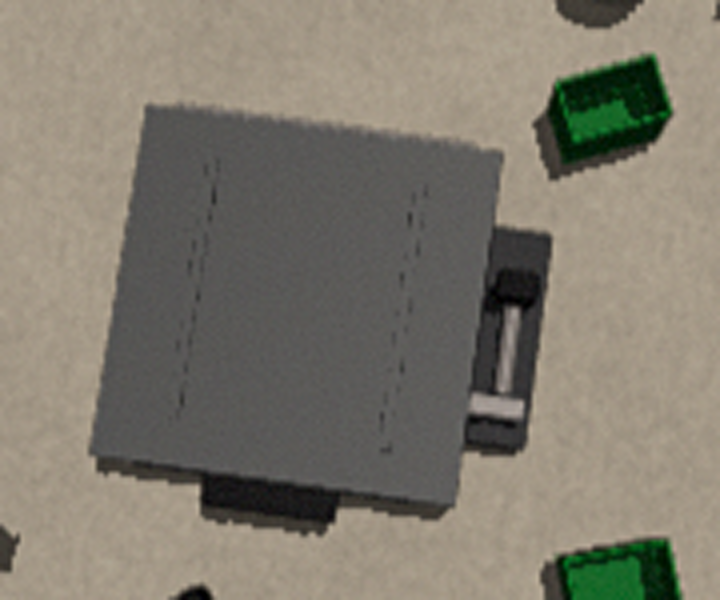

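The lid is down over the case, the knob is at px (309,202), and the staple straddles the rod's path at (304,232). I verify the lid plane, then push the bolt.

```bash
python3 - <<'E'
from h import *
d=dict(np.load("i_top.npz")); w=world(d); p=w[175:235,225:285].reshape(-1,3); p=p[np.isfinite(p[:,0])]; m=p.mean(0); print("lid n",np.linalg.svd(p-m,full_matrices=False)[2][2],m)
k=(w[...,2]>0.071)&(w[...,2]<0.095); k[:,:300]=0;k[:,325:]=0;k[:185]=0;k[235:]=0
print("knob",k.sum(),rect(k,w,0.078,d))
q=down(90+np.degrees(CYAW)); Y=-0.144
r.move_linear([0.45,0.2,0.35]); r.goto([*case(0.066,Y),0.25],q); r.move_linear([*case(0.066,Y),0.052],max_speed=0.1); rep("behind knob")
for x in [0.05,0.04,0.03,0.02,0.01,0.004,0.001,-0.001,-0.003,-0.005]:
    r.move_linear([*case(x,Y),0.052],max_speed=0.05); r.pause(0.03); s=state(); print(x,s["position"].round(4),s["wrist_force"].round(1))
    if np.linalg.norm(s["wrist_force"])>18: print("STOP"); break
r.move_linear([*case(x+0.02,Y),0.052],max_speed=0.1); r.move_linear([*case(x+0.02,Y),0.25],max_speed=0.2); r.goto([0.45,0.3,0.35],down(80)); rep()
d=get_image("top"); cv2.imwrite("pics/j_top.png",cv2.resize(d["image"][130:280,90:360],None,fx=2.9,fy=2.9,interpolation=cv2.INTER_CUBIC)[:,:,::-1]); np.savez("j_top.npz",**d)
w=world(d); k=(w[...,2]>0.071)&(w[...,2]<0.095); k[:,:298]=0;k[:,325:]=0;k[:185]=0;k[245:]=0
print("knob",k.sum(),rect(k,w,0.078,d))
E
```

```text
lid n [3.29467941e-04 4.79170994e-04 9.99999831e-01] [0.54278009 0.09880085 0.06913967]
knob 86 (array([ 0.55806433, -0.03562284]), (51.161155700683594, 26.599380493164062), 51.449710845947266)
behind knob t90.7 p [ 0.589 -0.053  0.052] F [-0.7 -0.6 -1.2] op 0.002
0.05 [ 0.5728 -0.0501  0.0521] [-0.2 -0.3  0.2]
0.04 [ 0.5625 -0.0486  0.0519] [-0.6  0.4  0.6]
0.03 [ 0.5523 -0.0471  0.0519] [0.3 0.7 0.1]
0.02 [ 0.5424 -0.0457  0.0519] [ 0.4  0.3 -0.2]
0.01 [ 0.5325 -0.0442  0.0519] [ 0.6 -0.1 -0.9]
0.004 [ 0.5268 -0.0434  0.0519] [-0.7 -0.  -0.1]
0.001 [ 0.5265 -0.0433  0.0523] [ 4.7 -0.8 -4.1]
-0.001 [ 0.5264 -0.0433  0.0527] [ 8.  -1.9 -5.4]
-0.003 [ 0.5264 -0.0432  0.053 ] [12.7 -1.8 -8.9]
-0.005 [ 0.5263 -0.0432  0.0535] [ 14.7  -2.3 -10.5]
STOP
 t97.1 p [0.451 0.298 0.349] F [-0.2  0.1  1. ] op 0.003
knob 98 (array([ 0.54057355, -0.02275083]), (100.69132232666016, 31.857271194458008), 21.49848747253418)
```

View pics/j_top.png

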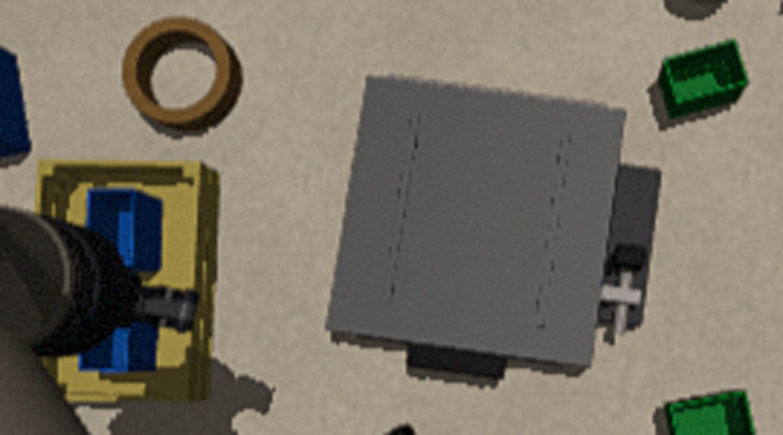

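The rod now passes through the staple, at about (622,295) in the crop, and the finger met a hard stop. I measure the travel with the lid pixels masked out.

```bash
python3 - <<'E'
from h import *
cs,sn=np.cos(CYAW),np.sin(CYAW); res=[]
for f in ("a_top.npz","i_top.npz","j_top.npz"):
    d=dict(np.load(f)); w=world(d); q=w[...,:2]-CASE; X=cs*q[...,0]+sn*q[...,1]; Y=-sn*q[...,0]+cs*q[...,1]
    k=(w[...,2]>0.072)&(w[...,2]<0.095)&(abs(X)<.07)&(Y<-0.126)&(Y>-0.165)&(d["image"].max(2)<60)
    c,sz,a=rect(k,None,0.078,d); e=c-CASE; print(f,k.sum(),np.round(sz,1),"case",np.round([cs*e[0]+sn*e[1],-sn*e[0]+cs*e[1]],4))
d=get_image("top");w=world(d); p=w[175:235,225:285].reshape(-1,3); p=p[np.isfinite(p[:,0])]; m=p.mean(0); print("lid n",np.linalg.svd(p-m,full_matrices=False)[2][2],m)
E
```

```text
a_top.npz 79 [27.5 19.6] case [ 0.0267 -0.1417]
i_top.npz 78 [26.3 18.5] case [ 0.0273 -0.1419]
j_top.npz 79 [26.1 18.3] case [-0.0178 -0.1426]
lid n [-1.24945633e-05  4.16774389e-04  9.99999913e-01] [0.54278621 0.09877931 0.06910873]
```

Measured travel is 45 mm, where 50 would be full, so it isn't settled whether the stop is the end of travel or a jam. I look closely with the wrist camera.

```bash
python3 - <<'E'
from h import *
q=down(90+np.degrees(CYAW))
r.move_linear([0.45,0.2,0.35]); r.goto([*case(0.08,-0.144),0.2],q)
d=get_image("wrist"); cv2.imwrite("pics/k_wrist.png",cv2.resize(d["image"][100:340,150:450],None,fx=2.5,fy=2.5,interpolation=cv2.INTER_CUBIC)[:,:,::-1]); np.savez("k_wrist.npz",**d)
w=world(d); cs,sn=np.cos(CYAW),np.sin(CYAW);q=w[...,:2]-CASE; X=cs*q[...,0]+sn*q[...,1]; Y=-sn*q[...,0]+cs*q[...,1]
k=(w[...,2]>0.07)&(w[...,2]<0.1)&(abs(X)<.1)&(Y<-0.126)&(Y>-0.165)
n,l,s,cc=cv2.connectedComponentsWithStats(k.astype(np.uint8))
for i in range(1,n):
    if s[i,4]>30: m=l==i; print(cc[i].round(),s[i,4],"X %.4f..%.4f Y %.4f..%.4f z %.4f"%(*np.percentile(X[m],[2,98]),*np.percentile(Y[m],[2,98]),np.median(w[...,2][m])))
E
```

```text
[278.  88.] 835 X -0.0291..-0.0097 Y -0.1550..-0.1286 z 0.0773
```

View pics/k_wrist.png

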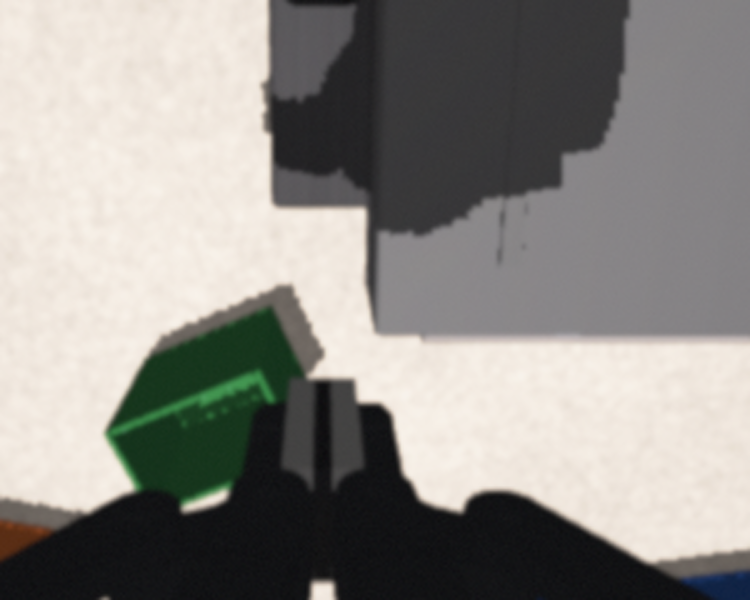

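The wrist depth puts the knob centre at case x about -0.0195, so travel is roughly 46 mm, close to the limit. I push again, lower and harder, with a 40 N cap.

```bash
python3 - <<'E'
from h import *
Y=-0.144
r.move_linear([*case(0.04,Y),0.2]); r.move_linear([*case(0.04,Y),0.046],max_speed=0.1); rep("behind")
for x in [0.015,0.006,0.003,0,-0.003,-0.006,-0.009,-0.012,-0.015]:
    r.move_linear([*case(x,Y),0.046],max_speed=0.05); r.pause(0.05); s=state(); p=s["position"][:2]-CASE
    print(x,"case x %.4f"%(np.cos(CYAW)*p[0]+np.sin(CYAW)*p[1]),s["position"].round(4),s["wrist_force"].round(1))
    if np.linalg.norm(s["wrist_force"])>33: print("STOP"); break
r.move_linear([*case(0.03,Y),0.046],max_speed=0.1); r.move_linear([*case(0.03,Y),0.2],max_speed=0.2)
r.move_linear([*case(0.02,Y),0.25]); 
d=get_image("wrist"); cv2.imwrite("pics/l_wrist.png",d["image"][:,:,::-1])
w=world(d); cs,sn=np.cos(CYAW),np.sin(CYAW);q=w[...,:2]-CASE; X=cs*q[...,0]+sn*q[...,1]; Yc=-sn*q[...,0]+cs*q[...,1]
k=(w[...,2]>0.071)&(w[...,2]<0.1)&(abs(X)<.1)&(Yc<-0.126)&(Yc>-0.165)
n,l,s,cc=cv2.connectedComponentsWithStats(k.astype(np.uint8))
for i in range(1,n):
    if s[i,4]>30: m=l==i; print(cc[i].round(),s[i,4],"X %.4f..%.4f Y %.4f..%.4f z %.4f"%(*np.percentile(X[m],[2,98]),*np.percentile(Yc[m],[2,98]),np.median(w[...,2][m])))
# ledge end in X
k=(w[...,2]>0.03)&(w[...,2]<0.04)&(Yc<-0.124)&(Yc>-0.16)&(abs(X)<.15); print("ledge X",np.percentile(X[k],[0.5,99.5]))
E
```

```text
behind t101.4 p [ 0.564 -0.049  0.047] F [-0.4  0.9 -0.7] op 0.002
0.015 case x 0.0154 [ 0.5387 -0.045   0.0462] [-0.1 -0.1  0.1]
0.006 case x 0.0059 [ 0.5294 -0.0437  0.046 ] [ 0.4  0.  -0.5]
0.003 case x 0.0031 [ 0.5266 -0.0433  0.0461] [ 0.9 -0.5  0.2]
0 case x 0.0031 [ 0.5265 -0.0432  0.0465] [ 6.9 -0.9 -5.3]
-0.003 case x 0.0030 [ 0.5265 -0.0432  0.0471] [11.2 -2.  -8.3]
-0.006 case x 0.0030 [ 0.5264 -0.0431  0.0477] [ 16.6  -3.6 -10.6]
-0.009 case x 0.0029 [ 0.5264 -0.0431  0.0484] [ 20.6  -3.6 -13.7]
-0.012 case x 0.0029 [ 0.5263 -0.043   0.0492] [ 25.6  -5.1 -16. ]
-0.015 case x 0.0028 [ 0.5263 -0.0429  0.05  ] [ 29.4  -5.6 -17.8]
STOP
[280. 154.] 502 X -0.0290..-0.0092 Y -0.1547..-0.1287 z 0.0771
ledge X [-0.07911862  0.07060488]
```

View pics/l_wrist.png

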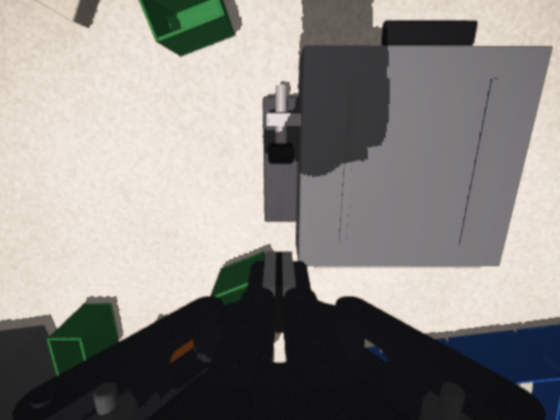

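The stop is rigid: the TCP stays at case x 0.003 at 7 N and at 29 N, which looks like the end of travel. I cross-check the travel with the side camera, before against after, and measure the staple height to rule out the gripper hitting it.

```bash
python3 - <<'E'
from h import *
r.goto([0.45,-0.05,0.4],down(82)) if False else r.move_linear([*case(-0.02,-0.144),0.35])
w0=get_image("wrist"); np.savez("m_wrist.npz",**w0); 
r.goto([0.45,0.25,0.4],down(82)); s1=get_image("side"); np.savez("m_side.npz",**s1); t1=get_image("top"); np.savez("m_top.npz",**t1)
cs,sn=np.cos(CYAW),np.sin(CYAW)
def cf(w):
    q=w[...,:2]-CASE; return cs*q[...,0]+sn*q[...,1],-sn*q[...,0]+cs*q[...,1]
for f in ("a_side.npz","m_side.npz"):
    d=dict(np.load(f)); w=world(d); X,Yc=cf(w)
    k=(w[...,2]>0.0725)&(w[...,2]<0.084)&(abs(X)<.06)&(Yc<-0.124)&(Yc>-0.165)&(d["image"].max(2)<70)
    v,u=np.nonzero(k); print(f,k.sum(),"px",u.min(),u.max(),v.min(),v.max(),"X %.4f..%.4f mean %.4f"%(X[k].min(),X[k].max(),X[k].mean()))
    cv2.imwrite("pics/m_%s.png"%f[0],cv2.resize(d["image"][170:270,220:340],None,fx=5,fy=5,interpolation=cv2.INTER_CUBIC)[:,:,::-1])
w=world(w0);X,Yc=cf(w); k=(abs(Yc+.143)<.02)&(X>-.075)&(X<-0.03); 
for a in np.arange(-.075,-.03,.005): 
    m=k&(X>a)&(X<a+.005); print(round(a,3),np.nanmax(w[...,2][m]).round(4))
E
```

```text
a_side.npz 33 px 271 278 198 203 X 0.0151..0.0349 mean 0.0247
m_side.npz 31 px 286 294 202 207 X -0.0282..-0.0112 mean -0.0199
-0.075 0.0554
-0.07 0.0544
-0.065 0.0626
-0.06 0.0664
-0.055 0.0669
-0.05 0.0661
-0.045 0.4487
-0.04 0.4469
-0.035 0.4425
```

```bash
python3 - <<'E'
import cv2,numpy as np
cv2.imwrite("pics/m_both.png",np.hstack([cv2.resize(cv2.imread("pics/m_%s.png"%c),(400,333)) for c in "am"]))
E
```

```text
(no output)
```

View pics/m_both.png

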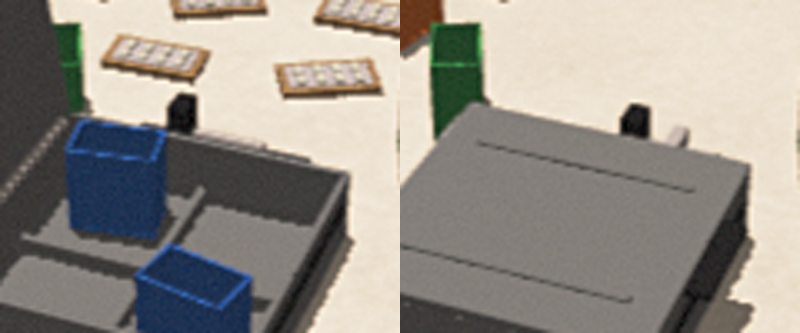

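Three views agree on about 45 mm of travel, and the staple is only 67 mm high, so the gripper body clears it. One last push uses a different finger orientation, height and offset, to rule out the finger itself being what's blocked.

```bash
python3 - <<'E'
from h import *
cs,sn=np.cos(CYAW),np.sin(CYAW); Y=-0.150; Z=0.06
q=down(np.degrees(CYAW)); k=kin.ik([*case(0.04,Y),0.25],q); print(k)
r.goto([*case(0.04,Y),0.25],q); r.move_linear([*case(0.04,Y),Z],max_speed=0.1); rep()
for x in np.arange(0.02,-0.022,-0.003):
    r.move_linear([*case(x,Y),Z],max_speed=0.05); r.pause(0.03); s=state(); p=s["position"][:2]-CASE
    F=s["wrist_force"]; 
    if np.linalg.norm(F)>3: print("%.3f"%x,"case x %.4f"%(cs*p[0]+sn*p[1]),F.round(1))
    if np.linalg.norm(F)>33: print("STOP"); break
r.move_linear([*case(0.035,Y),Z],max_speed=0.1); r.move_linear([*case(0.035,Y),0.25],max_speed=0.2); r.goto([0.45,0.25,0.4],down(82))
s1=get_image("side"); t=get_image("top"); cv2.imwrite("pics/n_side.png",s1["image"][:,:,::-1]); cv2.imwrite("pics/n_top.png",t["image"][:,:,::-1])
for d in (s1,t):
    w=world(d); q=w[...,:2]-CASE; X=cs*q[...,0]+sn*q[...,1]; Yc=-sn*q[...,0]+cs*q[...,1]
    k=(w[...,2]>0.0725)&(w[...,2]<0.084)&(abs(X)<.07)&(Yc<-0.124)&(Yc>-0.165)&(d["image"].max(2)<70); print(k.sum(),"knob mean X %.4f"%X[k].mean())
p=w[175:235,225:285].reshape(-1,3); p=p[np.isfinite(p[:,0])]; m=p.mean(0); print("lid n",np.linalg.svd(p-m,full_matrices=False)[2][2],m); rep()
E
```

```text
[-0.15014315  0.23545182  0.20509359  1.72411996 -0.05125509  1.18723677
 -0.07796951]
 t112.2 p [ 0.563 -0.055  0.061] F [-0.1  1.1 -0.4] op -0.002
0.002 case x 0.0055 [ 7.8 -2.  -4.8]
-0.001 case x 0.0052 [12.1 -2.2 -8.4]
-0.004 case x 0.0050 [ 16.2  -3.4 -11. ]
-0.007 case x 0.0048 [ 20.2  -4.6 -14.3]
-0.010 case x 0.0045 [ 26.1  -3.1 -16.6]
-0.013 case x 0.0043 [ 30.4  -5.3 -21.4]
STOP
30 knob mean X -0.0196
74 knob mean X -0.0176
lid n [-1.55281565e-04 -1.09108073e-03 -9.99999393e-01] [0.54282781 0.09863498 0.06918795]
 t119.1 p [0.451 0.248 0.399] F [-0.4  0.3  0.4] op 0.000
```

View pics/n_side.png

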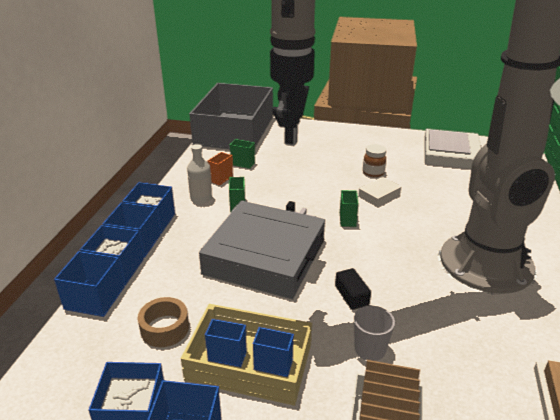

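The bolt is at its own mechanical stop whichever way it's pushed, the lid is level, the bins are upright and the bystanders are in place. I'm handing in.

```bash
python3 -c "
from h import *
r.finish_job(); rep()"
```

```text
the job is handed in; nothing more can be done
the job is handed in; nothing more can be done
```

The job is handed in. Every step is done and checked, except that I could not confirm the bolt's full 50 mm of travel.

- **Bins:** Both blue bins are out of the case and stand upright in the crate.
- **Cards:** All four cards were gripped by their edges and lie flat, one per bay. Card tops measured about 14 mm above the table with tilt of 0.04 rad or less, checked before the lid was shut. One card had been knocked aside, and I found it again before picking it up.
- **Lid:** It was lowered slowly along its arc. Its top face is level at about 69 mm, so it is shut.
- **Bolt (not fully confirmed):** It runs through the staple to a rigid stop, which three pushes at up to about 35 N did not shift. The cameras put the knob's travel at about 45 mm (44.6 to 46.5 mm), against 50 mm nominal and the required 44 mm. The stop suggests it is fully home and started a few mm forward, but I could not prove that.
- **Contact during the work:** While I placed the bay3 card, the gripper felt about 29 N. Around then the lid went from 1.72 to about 1.9 rad, its back stop. The card was flat afterwards.
- **Bystanders:** In the last side picture none appeared to have moved; I did not measure this.

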